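# Bring a ring into an inspection camera's view with a sprung mirror

## Task

Switch the inspection camera on by turning the handle of its rotary isolator a quarter turn clockwise, fully into the on detent, and only then turn the camera's sprung mirror until the ring on its wooden stand, wherever it stands, is reflected into the middle of the camera's view. Finish while holding the mirror steady at that angle with the fingers (it springs back if let go), with the isolator still on and both wooden stands, the bottle, the pliers and the solder spool left where they were.

Things in the scene. Friction and masses are not known exactly. Their poses are not given: they have to be found in the camera images.
- view_stand: viewing stand, fixed: steel base plate 90 x 220 x 12 mm (y -172 to +48) with a black box camera (46 mm wide, top 93 mm above the bench) at one end and the upright mirror at the other. Origin: on the bench, on the mirror's upright turning axis; z up. The camera stands at y = -140 mm and looks level along +y, 70 mm above the bench, straight at the mirror's axis
- lens (a point): front of the camera's lens, 89 mm from the mirror's axis (at x 0, y -89, z 70 mm in the stand's frame)
- mirror (a joint): mirror's angle q (rad) about the upright axis: 0 at rest (facing the stand's +x), grows clockwise seen from above, to 1.35. A spring returns it to 0 (0.03 N m at 0, 0.08 at 1.0). The camera sees the ring when the mirror faces along the bisector of the directions to lens and ring: ring at angle p counterclockwise from the stand's +x gives q = (pi/2 - p)/2, about 0.5 to 1.15
- mirror_knob (a point): grip point of the mirror's aluminium thumb bar, on the turning axis 130 mm above the bench. The bar, 12 mm thick, 46 mm long, 108 to 144 mm above the bench, stands over the mirror, parallel to its face; the mirror in its frame is 70 mm wide, 6 mm thick, 36 to 102 mm above the bench. x axis: where the mirror faces; y along the bar; z up
- sight_line (a point): not a solid thing: the camera's line of sight after it has been reflected by the mirror. Origin on the mirror's axis 70 mm above the bench; x axis points along the reflected line of sight. It turns twice as far as the mirror. The ring is in view when it lies on this line
- isolator_box: rotary isolator of the camera, fixed to the bench: a grey box 76 x 76 x 44 mm; origin on the bench under the handle's axis, z up
- isolator (a joint): angle (rad) of the isolator's handle about its upright axis: 0 off, grows clockwise seen from above, pi/2 on. Over-centre detents and stops at both ends: the handle is drawn to the nearer end (about 0.04 N m, plus 0.015 N m friction)
- isolator_grip (a point): grip point of the isolator's black bar handle, on its axis 76 mm above the bench. The bar is 12 mm thick, 50 mm long, 36 mm high (from 53 to 89 mm above the bench) on a disc of radius 24 mm; x axis along the bar (the box's x when off), y across its 12 mm, z up
- ring_stand: loose turned wooden stand, foot 44 mm across, 59 mm high, with a flat top on which a finger ring (about 20 mm) is fixed upright; origin centre of the underside, z up. It stands 0.13 to 0.20 m from the mirror's axis on the side that the mirror faces
- ring_centre (a point): centre of the ring on the ring stand, 70 mm above the bench, the target to be seen in the mirror
- bare_stand: a like loose stand, 83 mm high, that ends in an empty pointed cone, carries no ring and is not wanted; origin centre of the underside. The two stands may have changed places
- bottle: small brown bottle with white cap, 35 mm across, 68 mm high; bystander
- pliers: pliers lying flat, 155 mm long; bystander
- spool: spool of solder wire, 38 mm across, 20 mm high; bystander
Not all that is in view belongs to the job. Of the things that look like the isolator_box, the largest one is meant.

How it is judged:
By the outcome, as a careful person would: the job done as asked, in the order asked, and still so for the second after the job is handed in, while the arm keeps its last pose, push and grip.
It also fails if it takes over 45 s, if anything falls off the work surface, if the arm or the gripper's body presses on something with over 40 N, if the wrist force passes 120 N, or if a joint passes its speed limit or range.

## Robot

A 7-joint arm with a two-finger parallel gripper is mounted at the origin on the work surface; the furniture and walls round the work are solid. World frame = base frame: x ahead of the robot, y to its left, z up, the work surface at z = 0. Lengths are in mm, angles in rad, forces in N, time in s.
With the tool pointing down it reaches from about 350 to 900 mm from the base axis. Payload 7.2 kg.
Tool frame: the origin (TCP) lies on the centre line of the jaws, within the pads' length; the fingertips stand 25 mm ahead of it and the grasp point (between the pads) lies 6 mm ahead of it (manip.tip_extent is the z of the fingertips in the tool frame, in mm); z points along the fingers, y is the line along which they close (so a half turn about z gives the same grasp; the last joint's range is limited). The gripper opens to 88 mm and grips with 3 to 60 N. Pads are 20 mm wide; open, the fingers measure 115 mm over their backs; the gripper's body (75 mm by 178 mm) begins 61 mm behind the grasp point.
Start: joints at [-1.286, 0.411, -0.013, 1.596, 0.006, 1.134, -0.082], TCP at [215.963, 586.505, 247.653] pointing down, gripper open.
Joint ranges: [-2.95, 2.95], [-0.29, 1.99], [-1.47, 1.44], [0.14, 2.54], [-1.03, 4.17], [0.13, 1.85], [-2.86, 2.86]. Speed limits (rad/s): [2.39, 2.39, 3.01, 3.01, 3.14, 3.14, 3.14].

## Interface

Orientations are given as a rotation vector (axis times angle).
In Python, from rig import monitor, vision, manip gives the robot as it stands.
- The arm moves only by the tool apply_moves, never from a script. Its argument "motion" is text: rows parted by semicolons, each of 7 numbers parted by spaces: the shift along the tool's x, y, z in cm, then the turn, a rotation vector about the tool's x, y, z in degrees, then the opening, from 0 (shut) to 1 (fully open). A call has 1 to 12 rows; each row shifts and turns the commanded pose from where the row before left it, along the tool's axes as they then stand; what a row does not reach is not made up. A row lasts 1/12 s, in which the tool goes at most 41.7 mm and 7.16 degrees, less where a joint would pass 70% of its speed; a pose out of reach is approached as far as the arm can. A call with a gripper value outside its range is refused whole. The fingers move at their own pace and stop on an object; "squeeze" is the grip in N (left out, the last holds). Time passes only in rows, so rows that do not move let the fingers close. It gives the time, the measured TCP pose, the force, the opening and the grip force at its end, in the units of the state.
- monitor.observe(): the state, without advancing time (a new reading comes with each control period).
- vision.get_image(name): name is "scene" or "side" or "wrist"; returns the picture (400x640x3 uint8, red, green, blue); there is no depth.
- vision.camera_params(name): a dict with "camera_matrix" (3x3 intrinsics, pixels), "rvec" (rotation vector, rad) and "tvec" (3), from world to camera coordinates, as OpenCV has them. Camera axes: x right, y down, z forward; pixel columns grow to the right and rows downward; lengths in mm; the calibration is good to about 2 mm. A picture is of the moment at which its call begins: read the wrist's pose just before it. camera_params takes no time and is no camera call; for the wrist camera it gives the pose at the moment of the call.
- manip.finish_job(): hands the job in; it is judged then, once.
The state is a dict: "time_s": time; "joint_pos": joint angles; "qd": joint speeds; "joint_efforts": joint torques, N m; "position": TCP position; "eef_rot": TCP orientation; "ft_force": force on the tool from outside, world axes, zero at the start; "moment": the same for the moment, N m; "finger_gap": finger opening in mm; "finger_force": force on a finger pad.
Only numpy, scipy, OpenCV 4.12 (cv2) and the standard library are available. Lean on these libraries where they do the work, as an engineer would, in place of code of your own. Each camera call takes 0.05 s, during which the arm holds its last target. There are 200 camera calls.

## Working session

There is one attempt and no reset: what is moved stays moved. The work goes in short steps, Python scripts to look and compute and a tool call to move; the robot and the scene stay as the last step left them, time stands still between calls to the robot, and variables do not carry over. Pictures are saved under pics/ and viewed, at most 10 in all, crops included, and the job is handed in when it is done.

Besides the shell and the picture viewer there is one more tool, called after "Emit:" in YAML: its name, and indented under it one key for each argument. apply_moves: Moves the arm, as the interface text tells. Its arguments: {"type":"object","properties":{"motion":{"type":"string"},"squeeze":{"type":"number"}},"required":["motion"]}

```bash
mkdir -p pics; cat > h.py <<'E'
import numpy as np, cv2
from rig import monitor, vision, manip
def cam(n):
    p=vision.camera_params(n);K=np.array(p["camera_matrix"],float);R=cv2.Rodrigues(np.array(p["rvec"],float))[0];t=np.array(p["tvec"],float).ravel()
    return K,R,t
def ray(c,u,v):
    K,R,t=c;d=R.T@np.linalg.solve(K,[u,v,1.]);return -R.T@t,d
def onz(c,u,v,z):
    o,d=ray(c,u,v);return o+d*(z-o[2])/d[2]
def proj(c,P):
    K,R,t=c;q=K@(R@np.array(P,float)+t);return q[:2]/q[2]
def two(c1,p1,c2,p2):
    o1,d1=ray(c1,*p1);o2,d2=ray(c2,*p2);s=np.linalg.lstsq(np.c_[d1,-d2],o2-o1,rcond=None)[0]
    a,b=o1+s[0]*d1,o2+s[1]*d2;return (a+b)/2,np.linalg.norm(a-b)
def save(n,f):
    im=vision.get_image(n);cv2.imwrite('pics/'+f,im[:,:,::-1]);return im
E
python3 - <<'E'
from h import *
s=monitor.observe();print(s["position"],s["eef_rot"],s["time_s"],manip.tip_extent)
a=save("scene","s1.png");b=save("side","d1.png");w=save("wrist","w1.png")
cs=cam("wrist");np.savez("cw1.npz",K=cs[0],R=cs[1],t=cs[2])
for n in("scene","side","wrist"):
    K,R,t=cam(n);print(n,-R.T@t,R[2],K[0,0])
E
```

```text
[215.79326514 586.0711848  246.8442497 ] [-5.51206196e-01 -3.09264529e+00  2.39676848e-03] 0.0 25.0
scene [1134.47353641  586.54260801 1030.89438248] [-0.53824256 -0.51402374 -0.66788812] 510.664695642253
side [-357.96982919  422.72826279  619.42035416] [ 0.71801559 -0.50547625 -0.47848446] 394.65469476820624
wrist [143.02931459 613.39955841 383.91177011] [ 0.26398999 -0.09907365 -0.95942363] 319.14926984579523
```

View pics/s1.png

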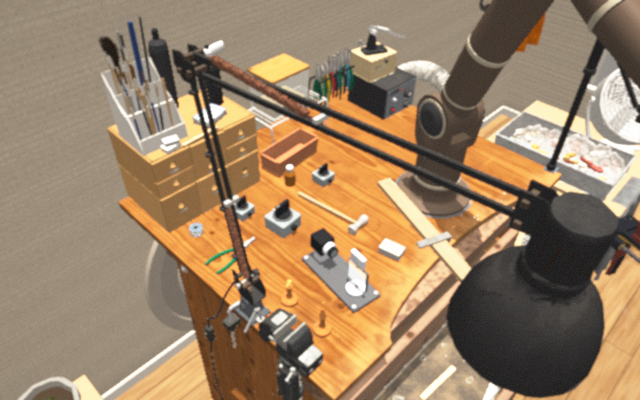

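View pics/d1.png

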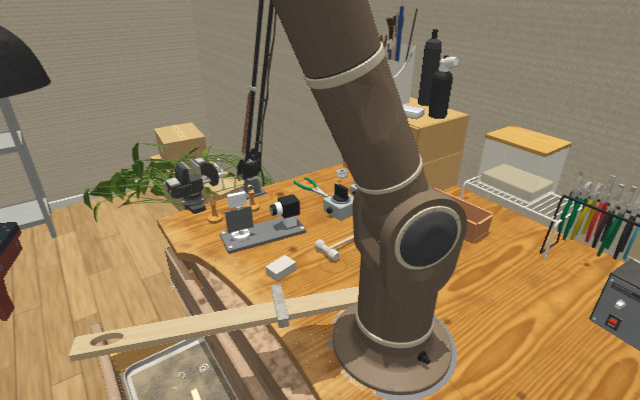

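View pics/w1.png

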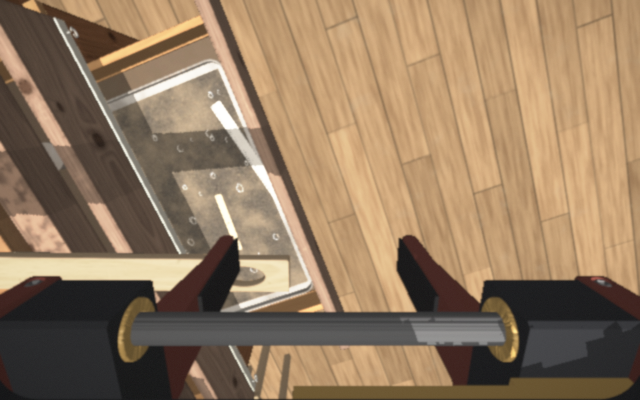

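The scene view shows the largest isolator at (283,217), the camera at (322,243), the mirror at (357,270), and the stands at (289,295) and (322,325). I'll zoom in and get rough positions.

```bash
python3 - <<'E'
from h import *
a=cv2.imread('pics/s1.png');cv2.imwrite('pics/s1c.png',cv2.resize(a[190:345,220:400],None,fx=3.8,fy=3.8,interpolation=cv2.INTER_CUBIC))
b=cv2.imread('pics/d1.png');cv2.imwrite('pics/d1c.png',cv2.resize(b[150:260,180:380],None,fx=4,fy=4,interpolation=cv2.INTER_CUBIC))
c=cam("scene")
for n,u,v,z in [("iso",283,208,85),("mir",355,293,12),("camtop",322,238,93),("st1",289,300,3),("st2",322,330,3),("bottle",290,170,68),("iso2",322,170,50),("iso3",240,205,50)]: print(n,onz(c,u,v,z).round())
E
```

```text
iso [ 448. -201.   85.]
mir [482.  99.  12.]
camtop [460. -40.  93.]
st1 [609.  -8.   3.]
st2 [615. 112.   3.]
bottle [ 303. -328.   68.]
iso2 [ 216. -275.   50.]
iso3 [ 501. -327.   50.]
```

View pics/s1c.png

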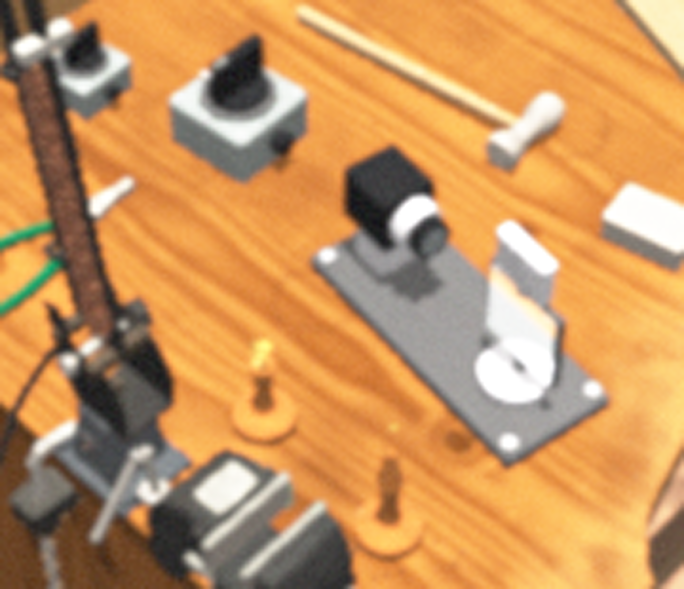

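View pics/d1c.png

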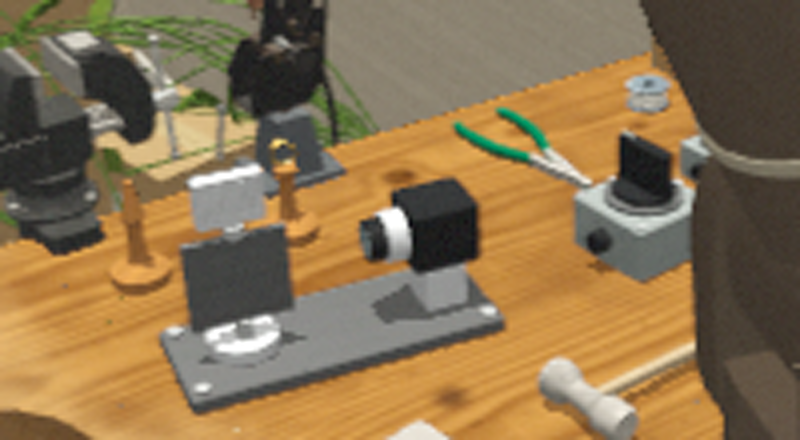

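Scene crop: the gold ring is on the stand nearer the lamp, at scene (289,283) and side (251,187). The other stand is the bare cone. Both views show the isolator and mirror bar clearly, so I'll triangulate.

```bash
python3 - <<'E'
from h import *
c=cam("scene");d=cam("side")
S=lambda u,v:(220+u/3.8,190+v/3.8)
D=lambda u,v:(180+u/4,150+v/4)
def P(n,a,b): 
    p,e=two(c,S(*a),d,D(*b));print(n,p.round(1),"gap",round(e,1))
P("ring",(262,354),(283,150))
P("iso handle top end far/lamp->",(260,38),(624,133))
P("iso handle other end",(215,75),(670,150))
P("bar top A",(500,222),(264,168))
P("bar top B",(556,268),(190,178))
P("mirror top near-plate end",(562,322),(182,245))
P("camtop c",(390,173),(434,193))
for n,q,z in [("plate R",(607,400),12),("plate B",(508,464),12),("plate L",(313,262),12),("iso box L",(170,102),44),("iso box R",(307,97),44),("iso box B",(243,142),44),("foot ring",(264,420),2)]:
    print(n,onz(c,*S(*q),z).round(1))
for n,q,z in [("plate L",(163,335),12),("plate B",(197,400),12),("plate R",(505,315),12)]:
    print("side",n,onz(d,*D(*q),z).round(1))
# lamp arm
def pl(c,a,b):
    o,r=ray(c,*a);_,s=ray(c,*b);n=np.cross(r,s);return o,n/np.linalg.norm(n)
o1,n1=pl(c,(250,275),(190,65));o2,n2=pl(d,(254,160),(268,0))
L=np.cross(n1,n2);
for z in(100,300,500,700,900):
    print("lamp",np.linalg.solve([n1,n2,[0,0,1]],[n1@o1,n2@o2,z]).round(), proj(c,np.linalg.solve([n1,n2,[0,0,1]],[n1@o1,n2@o2,z])).round())
E
```

```text
ring [608.6  -9.3  70.9] gap 6.8
iso handle top end far/lamp-> [ 431.4 -195.7  107.2] gap 1.2
iso handle other end [ 443.9 -239.8   64.9] gap 22.1
bar top A [469.8  65.3 142. ] gap 2.2
bar top B [476.2 114.5 145.6] gap 7.1
mirror top near-plate end [475.9 124.4 101.5] gap 4.8
camtop c [452.3 -47.2  94.2] gap 4.9
plate R [443.6 147.1  12. ]
plate B [528.2 134.8  12. ]
plate L [495.5 -76.8  12. ]
iso box L [ 479.5 -244.5   44. ]
iso box R [ 403.6 -176.9   44. ]
iso box B [ 469.9 -175.3   44. ]
foot ring [609.3  -6.5   2. ]
side plate L [519.3 128.1  12. ]
side plate B [438.1 139.5  12. ]
side plate R [405.8 -74.6  12. ]
lamp [680. -60. 100.] [251. 279.]
lamp [684. -98. 300.] [231. 209.]
lamp [ 687. -136.  500.] [206. 122.]
lamp [ 691. -174.  700.] [175.  11.]
lamp [ 695. -213.  900.] [ 133. -134.]
```

Ring at about (609,-9), mirror axis about (475,91), stand yaw about -8.7°, isolator about (442,-208). I'll move toward the isolator high up.

Emit:
apply_moves:
  motion: "-2 -2.75 0 0 0 0 1;-2 -2.75 0 0 0 0 1;-2 -2.75 0 0 0 0 1;-2 -2.75 0 0 0 0 1;-2 -2.75 0 0 0 0 1;-2 -2.75 0 0 0 0 1;-2 -2.75 0 0 0 0 1;-2 -2.75 0 0 0 0 1;-2 -2.75 0 0 0 0 1;-2 -2.75 0 0 0 0 1;-2 -2.75 0 0 0 0 1;-2 -2.75 0 0 0 0 1"

```text
time_s: 1.15
position: [327.1, 192.2, 247.6]
eef_rot: [-0.551, -3.093, -0.001]
ft_force: [0.4, -0.5, 0.9]
finger_gap: 87.7
finger_force: 0.0
```

```bash
cat >> h.py <<'E'
def go(x,y,z,yaw=None):
    s=monitor.observe();R=cv2.Rodrigues(np.array(s["eef_rot"]))[0];p=np.array(s["position"])
    cy=np.degrees(np.arctan2(R[1,1],R[0,1]))
    print("t",round(s["time_s"],2),"p",p.round(1),"z",R[:,2].round(3),"yawY",cy.round(2),"q",np.round(s["joint_pos"],2),"gap",round(s["finger_gap"],1))
    if yaw is not None: print(" turn z deg",round(-((yaw-cy+90)%180-90),2))
    print(" shift cm",(R.T@(np.array([x,y,z])-p)/10).round(2))
E
python3 -c "
from h import *
go(445,-207,250)
d=cam('side')
for p in [(624,133),(670,150)]: print(onz(d,180+p[0]/4,150+p[1]/4,89).round())"
```

```text
t 1.15 p [327.1 192.2 247.6] z [-0.  0. -1.] yawY 69.79 q [-0.87 -0.03  0.2   2.15  0.01  1.02  0.55] gap 87.7
 shift cm [-24.85 -33.39  -0.25]
[ 459. -217.   89.]
[ 418. -227.   89.]
```

Emit:
apply_moves:
  motion: "-2.05 -2.78 0 0 0 0 1;-2.05 -2.78 0 0 0 0 1;-2.05 -2.78 0 0 0 0 1;-2.05 -2.78 0 0 0 0 1;-2.05 -2.78 0 0 0 0 1;-2.05 -2.78 0 0 0 0 1;-2.05 -2.78 0 0 0 0 1;-2.05 -2.78 0 0 0 0 1;-2.05 -2.78 0 0 0 0 1;-2.05 -2.78 0 0 0 0 1;-2.05 -2.78 0 0 0 0 1;-2.05 -2.78 0 0 0 0 1"

```text
time_s: 2.15
position: [442.9, -205.7, 247.7]
eef_rot: [0.55, 3.093, 0.0]
ft_force: [1.2, 0.3, 0.4]
finger_gap: 87.8
finger_force: 0.0
```

```bash
python3 - <<'E'
from h import *
go(445,-207,250)
im=save('wrist','w2.png');c=cam('wrist');np.savez('cw2.npz',K=c[0],R=c[1],t=c[2])
print(proj(c,[445,-207,85]))
E
```

```text
t 2.15 p [ 442.9 -205.7  247.7] z [ 0.  0. -1.] yawY 69.82 q [-0.3   0.2   0.75  1.96 -0.16  1.04  1.73] gap 87.8
 shift cm [-0.24 -0.05 -0.23]
[323.44680651 190.61415194]
```

View pics/w2.png

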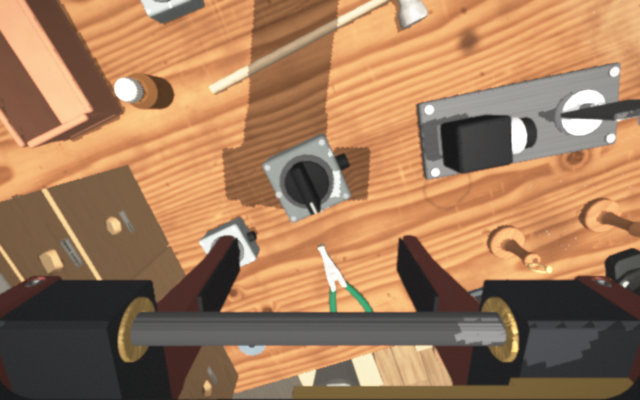

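The wrist view shows the isolator box with top corners (264,168), (323,136), (350,192), (290,222) and its handle running (297,166) to (316,212). The plate corners are at (418,105), (618,66), (619,143) and (427,179).

```bash
python3 - <<'E'
from h import *
f=np.load('cw2.npz');c=(f['K'],f['R'],f['t'])
b=np.array([onz(c,*p,44)[:2] for p in [(264,168),(323,136),(350,192),(290,222)]]);print(b.round(),"box c",b.mean(0).round(1),[round(np.linalg.norm(b[i]-b[i-1])) for i in range(4)])
for i in range(4): d=b[i]-b[i-1];print(np.degrees(np.arctan2(d[1],d[0])).round(1),end=' ')
# handle mask (dark) contour
im=cv2.imread('pics/w2.png');g=cv2.cvtColor(im,cv2.COLOR_BGR2GRAY)
sub=g[150:222,275:340];print()
for th in(20,30,40):
    m=((sub<th)*255).astype(np.uint8);n,l,st,ce=cv2.connectedComponentsWithStats(m)
    k=1+np.argmax(st[1:,4]);pts=np.argwhere(l==k)[:,::-1].astype(np.float32)+[275,150]
    r=cv2.minAreaRect(pts.astype(np.float32));print(th,st[k],r)
    q=[onz(c,*p,85)[:2] for p in cv2.boxPoints(r)];print(np.round(q))
p=np.array([onz(c,*q,12)[:2] for q in [(418,105),(618,66),(619,143),(427,179)]]);print("plate",p.round())
loc=np.array([(-45,-172),(-45,48),(45,48),(45,-172)],float)
H,_=cv2.estimateAffinePartial2D(loc,p);print("stand origin",H[:,2].round(1),"yaw",np.degrees(np.arctan2(H[1,0],H[0,0])).round(2),"scale",np.hypot(H[0,0],H[1,0]).round(3))
print("ring",onz(c,541,268,70).round(1), "from scene ring proj",proj(c,[608.6,-9.3,70]).round())
E
```

```text
[[ 409. -262.]
 [ 399. -190.]
 [ 467. -183.]
 [ 477. -258.]] box c [ 438.  -223.4] [67, 72, 68, 76]
-177.2 97.8 6.0 -82.6 Traceback (most recent call last):
  File "<stdin>", line 10, in <module>
    return _wrapfunc(a, 'argmax', axis=axis, out=out, **kwds)
    return bound(*args, **kwds)
ValueError: attempt to get argmax of an empty sequence
```

```bash
python3 - <<'E'
from h import *
f=np.load('cw2.npz');c=(f['K'],f['R'],f['t']);s=cam('scene')
im=cv2.imread('pics/w2.png');g=cv2.cvtColor(im,cv2.COLOR_BGR2GRAY)
cv2.imwrite('pics/w2c.png',cv2.resize(im[120:235,250:370],None,fx=5,fy=5,interpolation=cv2.INTER_CUBIC))
p=np.array([onz(c,*q,12)[:2] for q in [(418,105),(618,66),(619,143),(427,179)]]);print("plate",p.round())
loc=np.array([(-45,-172),(-45,48),(45,48),(45,-172)],float)
H,_=cv2.estimateAffinePartial2D(loc,p);print("stand origin",H[:,2].round(1),"yaw",np.degrees(np.arctan2(H[1,0],H[0,0])).round(2),"scale",np.hypot(H[0,0],H[1,0]).round(3))
print("ring",onz(c,541,268,70).round(1), "scene ring proj",proj(c,[608.6,-9.3,70]).round())
S=lambda u,v:(220+u/3.8,190+v/3.8)
for q in [(260,38),(215,85)]: print(onz(s,*S(*q),89).round())
print("disc centre scene",onz(s,*S(238,93),48).round())
print("box top scene->wrist",[proj(c,onz(s,*S(*q),44)).round() for q in [(170,102),(307,97),(243,142)]])
go(438,-222,160)
E
```

```text
plate [[407. -80.]
 [443. 133.]
 [528. 126.]
 [492. -92.]]
stand origin [477.9  79. ] yaw -9.63 scale 0.972
ring [613.2 -15.2  70. ] scene ring proj [546. 263.]
[ 417. -212.   89.]
[ 475. -197.   89.]
disc centre scene [ 440. -213.   48.]
box top scene->wrist [array([302., 220.]), array([336., 135.]), array([358., 192.])]
t 2.2 p [ 444.  -211.9  248.2] z [ 0.002 -0.005 -1.   ] yawY 69.59 q [-0.3   0.21  0.75  1.95 -0.16  1.04  1.74] gap 87.8
 shift cm [ 0.24 -1.13  8.83]
```

View pics/w2c.png

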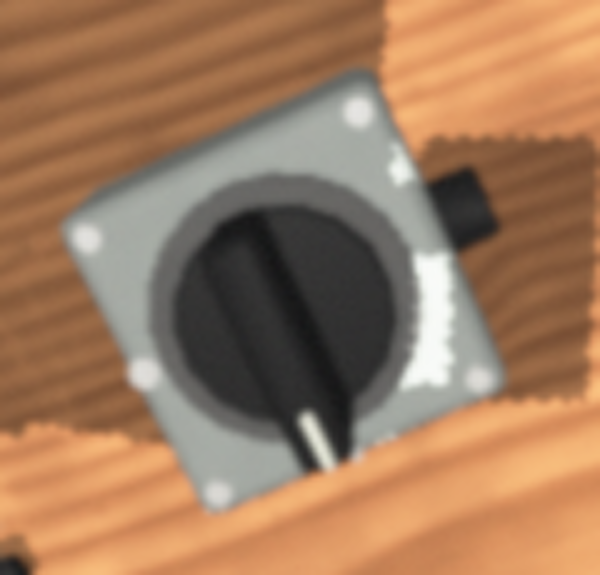

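The arm was still settling in that frame, which biased it by about 6 mm. The handle lies along the box, at yaw about 6°, with its white pointer outward. I'll turn to 96°, come lower, and look again once settled.

Emit:
apply_moves:
  motion: "0 -0.3 2 0 0 -6.5 1;0 -0.3 2 0 0 -6.5 1;0 -0.3 2 0 0 -6.5 0.8;0 0 2 0 0 -6.5 0.6;0 0 1 0 0 0 0.6;0 0 0 0 0 0 0.6;0 0 0 0 0 0 0.6;0 0 0 0 0 0 0.6"

```text
time_s: 2.87
position: [441.2, -213.0, 158.6]
eef_rot: [-0.154, 3.137, -0.001]
ft_force: [-0.8, -0.5, 0.6]
finger_gap: 53.8
finger_force: 0.0
```

```bash
python3 - <<'E'
from h import *
go(440,-216,84,96)
c=cam('wrist');im=save('wrist','w3.png');np.savez('cw3.npz',K=c[0],R=c[1],t=c[2])
print(proj(c,[440,-216,89]))
cv2.imwrite('pics/w3c.png',cv2.resize(im[60:340,180:460,::-1],None,fx=2,fy=2,interpolation=cv2.INTER_CUBIC))
go(440,-216,84,96)
E
```

```text
t 2.87 p [ 441.2 -213.   158.6] z [ 0.001 -0.    -1.   ] yawY 95.64 q [-0.15  0.32  0.62  2.05 -0.25  0.84  2.28] gap 53.8
 turn z deg -0.36
 shift cm [ 0.15 -0.28  7.46]
[313.42197183 223.90160166]
t 2.92 p [ 441.3 -213.   158.7] z [ 0.002 -0.    -1.   ] yawY 95.68 q [-0.15  0.32  0.62  2.05 -0.25  0.84  2.28] gap 53.0
 turn z deg -0.32
 shift cm [ 0.17 -0.28  7.47]
```

View pics/w3c.png

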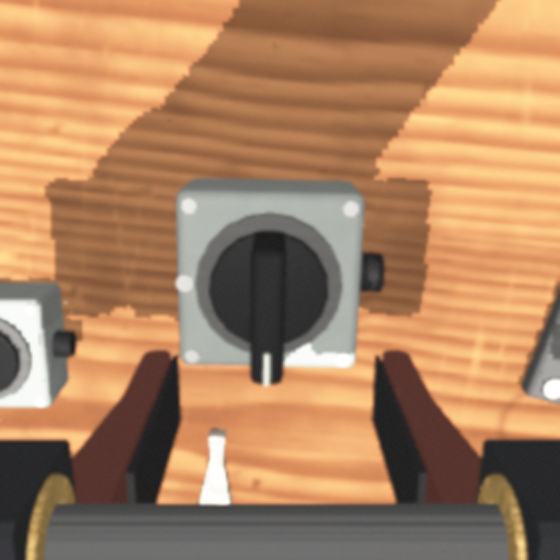

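The handle is square to the image: bar at column 313.5, top face rows about 176–251. The yaw is right.

```bash
python3 - <<'E'
from h import *
f=np.load('cw3.npz');c=(f['K'],f['R'],f['t'])
a=onz(c,313.5,176,89);b=onz(c,313.5,251.5,89);print(a.round(1),b.round(1),np.linalg.norm(a-b))
k=np.array([onz(c,180+u/2,60+v/2,44) for u,v in [(178,183),(362,183),(357,366),(179,366)]]);print(k.mean(0).round(1),k.round())
go(*((a+b)/2)[:2],84,96)
E
```

```text
[ 406.6 -219.1   89. ] [ 460.6 -214.    89. ] 54.268383261164736
[ 435.1 -216.3   44. ] [[ 400. -255.   44.]
 [ 393. -184.   44.]
 [ 470. -175.   44.]
 [ 478. -251.   44.]]
t 2.92 p [ 441.3 -213.   158.7] z [ 0.002 -0.    -1.   ] yawY 95.68 q [-0.15  0.32  0.62  2.05 -0.25  0.84  2.28] gap 53.0
 turn z deg -0.32
 shift cm [ 0.81 -0.27  7.47]
```

Emit:
apply_moves:
  motion: "0.4 -0.15 1.5 0 0 0 0.55;0.3 -0.15 1.5 0 0 0 0.55;0 0 1.5 0 0 0 0.5;0 0 1.5 0 0 0 0.5;0 0 1.4 0 0 0 0.5;0 0 0 0 0 0 0.5;0 0 0 0 0 0 0.3;0 0 0 0 0 0 0;0 0 0 0 0 0 0;0 0 0 0 0 0 0;0 0 0 0 0 0 0"
  squeeze: 25

```text
time_s: 3.83
position: [434.4, -216.6, 84.3]
eef_rot: [-0.159, 3.136, -0.0]
ft_force: [-0.6, 0.6, 0.0]
finger_gap: 14.0
finger_force: 0.0
```

Emit:
apply_moves:
  motion: "0 0 0 0 0 0 0;0 0 0 0 0 0 0;0 0 0 0 0 6 0;0 0 0 0 0 6 0;0 0 0 0 0 6 0;0 0 0 0 0 6 0;0 0 0 0 0 6 0;0 0 0 0 0 6 0;0 0 0 0 0 6 0;0 0 0 0 0 6 0;0 0 0 0 0 6 0;0 0 0 0 0 6 0"

```text
time_s: 4.83
position: [435.7, -214.2, 84.2]
eef_rot: [1.435, 2.794, 0.006]
ft_force: [3.3, 10.2, 8.6]
finger_gap: 11.7
finger_force: 25.0
```

Emit:
apply_moves:
  motion: "0 0 0 0 0 6 0;0 0 0 0 0 6 0;0 0 0 0 0 6 0;0 0 0 0 0 6 0;0 0 0 0 0 6 0;0 0 0 0 0 2 0;0 0 0 0 0 0 0;0 0 0 0 0 0 0;0 0 0 0 0 0 0;0 0 0 0 0 0 0"

```text
time_s: 5.67
position: [437.3, -213.7, 84.2]
eef_rot: [2.141, 2.299, 0.008]
ft_force: [7.8, 10.2, 7.2]
finger_gap: 12.0
finger_force: 25.1
```

```bash
python3 -c "
from h import *
go(435,-216,84,6);s=monitor.observe();print(s['moment'],s['ft_force'],s['finger_force'])"
```

```text
t 5.67 p [ 437.3 -213.7   84.2] z [ 0.004  0.004 -1.   ] yawY 4.07 q [-0.37  0.59  0.97  2.13 -0.71  0.79  1.13] gap 12.0
 turn z deg -1.93
 shift cm [-0.22 -0.24  0.02]
[ 1.82306635 -1.47099993  0.44482617] [ 7.80231786 10.21382816  7.22931738] 25.121404230594635
```

Turned about 91.6° with a stop reaction of 0.44 N m, so it is in the on stop. I'll release, rise, and move over the viewing stand.

Emit:
apply_moves:
  motion: "0 0 0 0 0 0 0.4;0 0 0 0 0 0 0.5;0 0 0 0 0 0 0.5;0 0 0 0 0 0 0.5;0 0 -1.5 0 0 0 0.5;0 0 -3.5 0 0 0 0.5;0 0 -3.5 0 0 0 0.5;0 0 -3.5 0 0 0 0.5;0 0 -3.5 0 0 0 0.5;0 0 -1.2 0 0 0 0.5;0 0 0 0 0 0 0.5;0 0 0 0 0 0 0.5"

```text
time_s: 6.67
position: [434.0, -216.2, 250.3]
eef_rot: [-2.146, -2.294, -0.001]
ft_force: [-0.3, -0.0, -0.8]
finger_gap: 44.3
finger_force: 0.0
```

```bash
python3 - <<'E'
from h import *
c=cam('wrist');im=save('wrist','w4.png')
g=im.astype(int);u0,v0=proj(c,[437,-214,89]);print(u0,v0)
# white pointer of the handle: expected end positions when on
for n,q in (("off",[462,-213,89]),("on",[439,-239,89])): 
    u,v=proj(c,q).round().astype(int);print(n,u,v,im[v-6:v+7,u-6:u+7].min(2).max())
m=(im.min(2)>150).astype(np.uint8);n,l,st,ce=cv2.connectedComponentsWithStats(m)
for i in range(1,n):
    if np.hypot(*(ce[i]-[u0,v0]))<60 and st[i,4]>3: print(st[i],ce[i].round(),onz(c,*ce[i],89).round())
go(510,60,250,-9)
E
```

```text
321.2499919115576 190.35932123172853
off 347 191 170
on 321 215 216
[ 288  148   68   66 2028] [323. 175.] [ 438. -199.   89.]
[321 206   3  11  30] [322. 211.] [ 439. -235.   89.]
t 6.72 p [ 433.6 -215.9  249.6] z [-0.001  0.001 -1.   ] yawY 3.81 q [-0.65  0.37  1.3   1.97 -0.4   1.1   0.89] gap 44.1
 turn z deg 12.81
 shift cm [ 2.703e+01  9.460e+00 -2.000e-02]
```

The pointer now shows at the on position. Moving over the stand.

Emit:
apply_moves:
  motion: "2.7 0.95 0 0 0 0 0.6;2.7 0.95 0 0 0 0 0.6;2.7 0.95 0 0 0 0 0.6;2.7 0.95 0 0 0 0 0.6;2.7 0.95 0 0 0 0 0.6;2.7 0.95 0 0 0 0 0.6;2.7 0.95 0 0 0 0 0.6;2.7 0.95 0 0 0 0 0.6;2.7 0.95 0 0 0 0 0.6;2.7 0.95 0 0 0 0 0.6;0 0 0 0 0 6.5 0.6;0 0 0 0 0 6.5 0.6"

```text
time_s: 7.72
position: [510.4, 60.9, 248.5]
eef_rot: [-2.394, -2.033, 0.005]
ft_force: [0.2, -0.8, -0.6]
finger_gap: 52.7
finger_force: 0.0
```

Emit:
apply_moves:
  motion: "0 0 0 0 0 0 0.6;0 0 0 0 0 0 0.6;0 0 0 0 0 0 0.6;0 0 0 0 0 0 0.6"

```text
time_s: 8.05
position: [510.7, 58.7, 250.2]
eef_rot: [-2.391, -2.037, 0.001]
ft_force: [-0.1, 0.3, 0.3]
finger_gap: 52.8
finger_force: 0.0
```

```bash
python3 - <<'E'
from h import *
go(476,90,124,-9)
c=cam('wrist');im=save('wrist','w5.png');np.savez('cw5.npz',K=c[0],R=c[1],t=c[2])
print(proj(c,[476,90,144]),proj(c,[610,-9,70]))
E
```

```text
t 8.05 p [510.7  58.7 250.2] z [-0.001  0.    -1.   ] yawY -9.13 q [-1.18  0.51  1.36  1.91 -0.55  1.18  0.22] gap 52.8
 turn z deg -0.13
 shift cm [ 2.54 -3.91 12.62]
[267.87694421 178.22169567] [420.18010803 234.02741396]
```

View pics/w5.png

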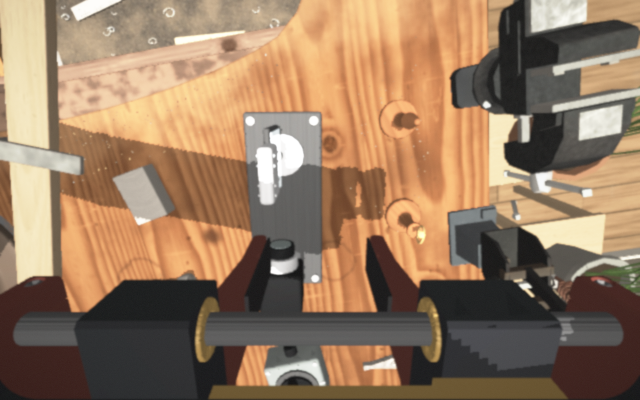

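Plate corners are at (245,112), (322,112) and (322,284), the bar top is centred near (265,176), and the ring is at (418,234) with its foot near (404,218).

```bash
python3 - <<'E'
from h import *
f=np.load('cw5.npz');c=(f['K'],f['R'],f['t'])
P=lambda u,v,z:onz(c,u,v,z)
p=np.array([P(*q,12)[:2] for q in [(245,112),(322,112),(322,284)]]);print(p.round(1))
loc=np.array([(-45,48),(45,48),(45,-172)],float)
H,_=cv2.estimateAffinePartial2D(loc,p);yaw=np.degrees(np.arctan2(H[1,0],H[0,0]));print("origin",H[:,2].round(1),"yaw",yaw.round(2),"sc",np.hypot(H[0,0],H[1,0]).round(3))
print("bar top ends",P(265,148,144).round(1),P(265,204,144).round(1))
im=cv2.imread('pics/w5.png');hsv=cv2.cvtColor(im,cv2.COLOR_BGR2HSV)
sub=im[215:255,400:440].astype(int)
m=((hsv[...,0]>14)&(hsv[...,0]<32)&(hsv[...,1]>110)&(hsv[...,2]>150)).astype(np.uint8)
m2=np.zeros_like(m);m2[222:250,405:435]=m[222:250,405:435]
n,l,st,ce=cv2.connectedComponentsWithStats(m2);print(st[1:],ce[1:].round(1))
print("ring",P(418,234,70).round(1),"foot",P(404,218,2).round(1), "top of stand via foot proj", )
g=cv2.cvtColor(im,cv2.COLOR_BGR2GRAY);s=im[195:250,380:435]
cv2.imwrite('pics/w5c.png',np.hstack([cv2.resize(s,None,fx=7,fy=7,interpolation=cv2.INTER_CUBIC),cv2.resize(im[105:160,240:295],None,fx=7,fy=7,interpolation=cv2.INTER_CUBIC)]))
E
```

```text
[[440.5 144.4]
 [526.5 130.6]
 [492.6 -86.2]]
origin [475.8  90.2] yaw -9.21 sc 0.994
bar top ends [478.6 113.2 144. ] [469.5  69.9 144. ]
[[408 224   9  13  59]
 [416 225  10  20  77]
 [405 233   8  17  77]] [[411.7 230.5]
 [420.3 234.1]
 [407.5 242.4]]
ring [607.7  -8.6  70. ] foot [609.8 -14.7   2. ] top of stand via foot proj
```

View pics/w5c.png

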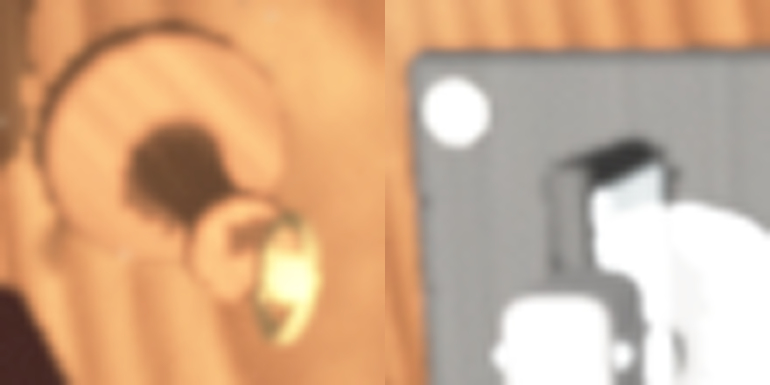

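Mirror axis (475.8,90.2), ring about (610,-10), so the mirror should face world yaw -68.0° (q about 58.8°). Now grasping the bar with TCP at z about 137.

Emit:
apply_moves:
  motion: "1.27 -1.97 0 0 0 0 0.6;1.28 -1.97 0 0 0 0 0.6;0 0 2.5 0 0 0 0.5;0 0 2.5 0 0 0 0.5;0 0 2.5 0 0 0 0.5;0 0 2.5 0 0 0 0.5;0 0 1.3 0 0 0 0.5;0 0 0 0 0 0 0.5;0 0 0 0 0 0 0.3;0 0 0 0 0 0 0.15;0 0 0 0 0 0 0.15;0 0 0 0 0 0 0.15"
  squeeze: 40

```text
time_s: 9.1
position: [476.7, 90.8, 138.5]
eef_rot: [2.392, 2.036, 0.003]
ft_force: [0.3, 0.1, 0.2]
finger_gap: 20.8
finger_force: 0.0
```

```bash
python3 - <<'E'
from h import *
go(475.8,90.2,137,-9.2)
print(monitor.observe()['ft_force'])
E
```

```text
t 9.1 p [476.7  90.8 138.5] z [ 0.001  0.001 -1.   ] yawY -9.19 q [-1.15  0.56  1.17  2.09 -0.66  0.92  0.24] gap 20.8
 turn z deg 0.01
 shift cm [-0.07 -0.08  0.15]
[0.28912512 0.13367613 0.23901006]
```

Emit:
apply_moves:
  motion: "-0.05 -0.08 0 0 0 0 0;0 0 0 0 0 0 0;0 0 0 0 0 0 0;0 0 0 0 0 0 0;0 0 0 0 0 0 0"

```text
time_s: 9.52
position: [474.5, 90.8, 138.0]
eef_rot: [-2.39, -2.035, 0.0]
ft_force: [-4.7, 0.9, 7.9]
finger_gap: 11.8
finger_force: 40.0
```

```bash
python3 - <<'E'
from h import *
go(475.8,90.2,137,-9.2)
s=monitor.observe();print(s['ft_force'],s['moment'])
E
```

```text
t 9.52 p [474.5  90.8 138. ] z [-0.002  0.002 -1.   ] yawY -9.17 q [-1.15  0.56  1.17  2.1  -0.66  0.92  0.24] gap 11.8
 turn z deg 0.03
 shift cm [-0.03  0.14  0.1 ]
[-4.65544192  0.87432083  7.93427111] [0.16296965 1.03252114 0.06416546]
```

Emit:
apply_moves:
  motion: "0 -0.12 0 0 0 0 0;0 0 0 0 0 5.8 0;0 0 0 0 0 5.8 0;0 0 0 0 0 5.8 0;0 0 0 0 0 5.8 0;0 0 0 0 0 5.8 0;0 0 0 0 0 5.8 0;0 0 0 0 0 5.8 0;0 0 0 0 0 5.8 0;0 0 0 0 0 5.8 0;0 0 0 0 0 5.8 0;0 0 0 0 0 0 0"

```text
time_s: 10.52
position: [474.0, 91.0, 138.0]
eef_rot: [-3.081, -0.612, 0.0]
ft_force: [-1.9, 2.1, 6.1]
finger_gap: 11.9
finger_force: 40.0
```

Emit:
apply_moves:
  motion: "0 0 0 0 0 0 0;0 0 0 0 0 0 0;0 0 0 0 0 0 0;0 0 0 0 0 0 0"

```text
time_s: 10.85
position: [474.0, 91.0, 138.1]
eef_rot: [-3.078, -0.622, -0.0]
ft_force: [-2.6, 2.1, 5.8]
finger_gap: 11.6
finger_force: 40.0
```

```bash
python3 - <<'E'
from h import *
go(475.8,90.2,137,-67.9)
s=monitor.observe();print(s['ft_force'],s['moment'],s['finger_force'])
c=cam('wrist');im=save('wrist','w6.png');np.savez('cw6.npz',K=c[0],R=c[1],t=c[2])
print("ring",proj(c,[610,-9.8,70]).round())
save('scene','s6.png')
E
```

```text
t 10.85 p [474.   91.  138.1] z [ 0.     0.001 -1.   ] yawY -67.17 q [-1.23  0.74  1.38  2.1  -0.86  1.07 -0.57] gap 11.6
 turn z deg 0.73
 shift cm [0.13 0.14 0.11]
[-2.58330602  2.06576836  5.8209062 ] [0.33400417 0.50028069 0.11218693] 40.00030875205994
ring [558.  93.]
```

Emit:
apply_moves:
  motion: "0 0 0 0 0 0.8 0;0 0 0 0 0 0 0;0 0 0 0 0 0 0;0 0 0 0 0 0 0"

```text
time_s: 11.28
position: [474.0, 91.0, 138.1]
eef_rot: [-3.083, -0.6, -0.0]
ft_force: [-3.2, 2.1, 5.6]
finger_gap: 11.6
finger_force: 40.0
```

```bash
python3 - <<'E'
from h import *
go(475.8,90.2,137,-67.9)
f=np.load('cw6.npz');c=(f['K'],f['R'],f['t'])
im=cv2.imread('pics/w6.png');hsv=cv2.cvtColor(im,cv2.COLOR_BGR2HSV)
u,v=558,93;s=hsv[v-25:v+26,u-25:u+26].astype(int)
# ring: yellow hue, more so than wood
for lo in (20,22,24):
    m=((s[...,0]>=lo)&(s[...,0]<40)&(s[...,1]>60)).astype(np.uint8);n,l,st,ce=cv2.connectedComponentsWithStats(m)
    for i in np.argsort(-st[1:,4])[:2]+1:
        x,y,w,h=st[i,:4];p=(u-25+x+(w-1)/2,v-25+y+(h-1)/2);print(lo,st[i],p,onz(c,*p,70).round(1))
a=cv2.imread('pics/s1.png').astype(int);b=cv2.imread('pics/s6.png').astype(int)
d=np.abs(a-b).max(2)
for n,(x,y) in dict(ring=(289,292),bare=(322,322),bottle=(290,175),pliers=(225,258),spool=(196,229)).items(): print(n,np.mean(d[y-9:y+10,x-9:x+10]).round(1))
E
```

```text
t 11.28 p [474.   91.  138.1] z [-0.     0.001 -1.   ] yawY -67.98 q [-1.23  0.74  1.38  2.1  -0.86  1.07 -0.58] gap 11.6
 turn z deg -0.08
 shift cm [0.14 0.14 0.11]
20 [ 20  14  21  20 116] (np.float64(563.0), np.float64(91.5)) [612.  -12.1  70. ]
20 [13 23  4  4 11] (np.float64(547.5), np.float64(92.5)) [607.9  -3.8  70. ]
22 [21 15 19 18 89] (np.float64(563.0), np.float64(91.5)) [612.  -12.1  70. ]
22 [14 24  2  2  4] (np.float64(547.5), np.float64(92.5)) [607.9  -3.8  70. ]
24 [21 16 19 16 65] (np.float64(563.0), np.float64(91.5)) [612.  -12.1  70. ]
24 [14 24  2  2  3] (np.float64(547.5), np.float64(92.5)) [607.9  -3.8  70. ]
ring 4.5
bare 4.3
bottle 4.2
pliers 4.5
spool 4.5
```

The second ring measurement (612,-12) gives a bisector of -68.0°, and the mirror is at -67.98°. The bystanders' pixels are unchanged, so I'm handing in.

```bash
python3 -c "
from rig import manip
print(manip.finish_job())"
```

```text
the job is handed in; nothing more can be done
None
```

I turned the isolator into its on stop first, then turned the mirror to 58.8° to reflect the ring to the camera and handed in at about 11 s with the fingers still holding it; the stands, bottle, pliers and spool showed no movement, and no verdict was returned.

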